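Clamp the setting ring with the square key

ROBOT

A 6-joint arm with a two-finger parallel gripper is mounted at the origin on a cart in front of the work surface, level with it; the furniture and walls round the work are solid. World frame = base frame: x ahead of the robot, y to its left, z up, the work surface at z = 0. Lengths are in mm, angles in rad, forces in N, time in s.
With the tool pointing down it reaches from about 275 to 725 mm from the base axis. Payload 15.9 kg.
Tool frame: the origin (TCP) lies on the front face of the gripper's body, between the roots of the fingers; the fingertips stand 73 mm ahead of it and the grasp point (between the pads) lies bot.pinch_z ahead of it (bot.pinch_z is the distance from the TCP to the grasp point, in mm); z points along the fingers, y is the line along which they close (so a half turn about z gives the same grasp; the last joint's range is limited). The gripper opens to 85 mm and grips with 20 to 120 N. Pads are 22 mm wide; open, the fingers measure 114 mm over their backs; the gripper's body (76 mm by 85 mm) begins 54 mm behind the grasp point. The pads swing forward as they close: fully open they stand 13 mm farther back than shut.
Start: joints at [-1.103, 0.213, -0.034, 1.323, 0, 1.571], TCP at [225.454, -446.269, 303.906] pointing down, gripper open.
Joint ranges: [-2.98, 2.98], [-0.74, 1.72], [-1.14, 1.35], [-2.1, 2.04], [-1.57, 1.44], [-3.14, 3.14]. Speed limits (rad/s): [1.89, 1.89, 2.39, 2.57, 3.14, 3.14].

INTERFACE

Orientations are given as [roll, pitch, yaw] about the fixed x, y, z axes, in that order (R = Rz(yaw) Ry(pitch) Rx(roll)).
In Python, from cell import bot gives the robot as it stands.
- The arm moves only by the tool apply_moves, never from a script. Its argument "motion" is one flat list of numbers, 6 for each row, row after row: the shift along the tool's x, y, z in m, then the turn, a rotation vector about the tool's x, y, z in degrees. A call has exactly 10 rows; each row shifts and turns the commanded pose from where the row before left it, along the tool's axes as they then stand; what a row does not reach is not made up. A row lasts 1/10 s, in which the tool goes at most 50 mm and 8.59 degrees, less where a joint would pass 70% of its speed; a pose out of reach is approached as far as the arm can. A call with a gripper value outside its range is refused whole. "hand" is the finger opening in m, from 0 to 0.0854, set as the call begins (left out, the last holds). The fingers move at their own pace and stop on an object; "force" is the grip in N (left out, the last holds). Time passes only in rows, so rows that do not move let the fingers close, or fill a call up. It gives the time, the measured TCP pose, the force, the opening and the grip force at its end, in the units of the state.
- bot.get_obs(): the state, without advancing time (a new reading comes with each control period).
- bot.grab_frame(name): name is "scene" or "top" or "wrist"; returns a dict with "color" (400x640x3 uint8, red, green, blue), "mtx" (3x3 intrinsics, pixels), "R" (3x3) and "t" (3): a world point X has camera coordinates R X + t. Camera axes: x right, y down, z forward; pixel columns grow to the right and rows downward; lengths in mm; the calibration is good to about 2 mm. A picture is of the moment at which its call begins. There is no depth.
- bot.close_job(): hands the job in; it is judged then, once.
Trained networks look in a picture, given as the dict that the camera call returned (one of the last four; its "shot" number tells which), for a name from the list of things; names that differ only in an ending like _2 or _b are one class to them, and where a whole thing is asked for, a point or a joint stands for the part that bears it (a point fixed in the world has none). Each returns a list of dicts, best first, with "p" (0 to 1); they miss things now and then, are a little off and sometimes report something else, mostly with a low value. They report only what shows in the picture. A call takes as long as a camera call. They do not tell look-alikes from the thing itself.
- bot.recognise(query, picture): "centre" ([row, column] in pixels, amid what is visible of it).
The state is a dict: "clock": time; "q": joint angles; "qd": joint speeds; "effort": joint torques, N m; "eef_pos": TCP position; "tcp_rot": TCP orientation; "force": force on the tool from outside, world axes, zero at the start; "torque": the same for the moment, N m; "opening": opening from 0.0 (shut) to 1.0 (fully open); "gripper_force": force on a finger pad.
Only numpy, scipy, OpenCV 4.12 (cv2) and the standard library are available. Lean on these libraries where they do the work, as an engineer would, in place of code of your own. Each camera call takes 0.05 s, during which the arm holds its last target. There are 200 camera calls.

TASK

Take the square key with the red grip from its wooden stand, feel it gently into the square socket sunk in the blue clamping fixture until it is fully home, and turn it clockwise (seen from above) until the spring-loaded jaw pad grips the steel setting ring and is pushed back about half of its 8 mm spring travel - no tighter than that needs. Leave the key standing in the socket and the ring in its place, do not ram the key (stay well below 40 N), and leave the other things on the desk alone.

Things in the scene. Friction and masses are not known exactly. Their poses are not given: they have to be found in the camera images.
- key_grip (a point): Centre of the key's red flat grip: 36 mm wide along the key's x, 12 mm thick along its y (pinch it across this), 44 mm tall; z points up along the key. Under it a round collar (20 mm in diameter, 22 to 26 mm below this point), then the steel shank, whose end lies 81 mm below this point. At the start the key stands upright in the stand.
- key: The key: origin at the middle of the lower end of its shank, 81 mm below key_grip; z points up along it. The shank is 13 mm square, its sides along the key's x and y, with a 1 mm chamfer at the end. At the start its lowest 24 mm are in the stand.
- key_stand: Fixed wooden block, 64 x 64 mm and 36 mm high, origin at the centre of its underside on the desk; the key stands in the 15.5 mm square hole in its middle, 24 mm deep.
- socket (a point): Middle of the square socket's mouth, 34 mm above the desk, at the bottom of the round recess; z up; the axes are the fixture's, not the socket's. The socket, 15 mm square and 14 mm deep, in a brass spindle, may stand at any angle, which is not measured. The key enters within about 0.15 rad and 1 mm of a square fit, any of four ways round; otherwise it lands on the brass at this height.
- recess (a point): Mouth centre of the round recess (26 mm in diameter, 12 mm deep) in the top of the blue housing and exactly round the socket's axis, so its wall can be felt with the key to find the centre. The spindle in it turns stiffly (0.18 to 0.3 N m), stays where left and moves the jaw 8 mm toward the ring per radian clockwise; the key has 0.16 rad of play either way; 0.5 to 1.7 rad clockwise is needed.
- fixture: Blue clamping fixture fixed to the desk: base plate 190 x 90 x 12 mm, origin at the underside (the plate runs from -100 to +90 mm along its x). x points from the socket (at x = -55 mm) past the jaw to the ring (at x = +30 mm) and the steel V behind it; all of it is lower than 47 mm.
- pad_face (a point): Middle of the front face of the steel jaw pad (44 mm wide, 18 mm high), which moves along the fixture's x towards the ring.
- jaw_pad (a joint): How far the jaw pad is pushed back against its spring, in m: 0 when free, 0.008 fully pressed; the spring gives 3 N per mm (12 N at half travel).
- ring_centre (a point): Centre of the loose knurled steel setting ring, 54 mm in diameter and 18 mm high, lying on the fixture's base plate between pad and V; about 9 mm above the plate.
- nest (a point): Point on the top of the fixture's base plate where the middle of the ring lies when it rests in the V.
- tape_roll: Roll of masking tape, 104 mm in diameter, 24 mm high, on the desk; bystander.
- marker: Red and white marker pen, 112 mm long, lying on the desk; bystander.
- mug: Black mug, 107 mm high, at the right of the desk; bystander.
Mind the look-alikes: they are no part of the job. What is shaped like the key but turquoise or white is not meant.

How it is judged (in metres and radians):
On the way, in this order (a step that is already met when the one before it is completed fails the run):
1. the key is fully home in the socket: its end at least 10 mm below the socket's mouth, upright (z of key in the frame of socket below -0.01 m and horizontal distance between key and socket below 0.004 m and angle between key's own z axis and vertical below 0.15 rad), for 0.1 s.
2. turned with the key until the jaw pad is pushed back at least 2.5 mm (7.5 N) by the ring, the key still in the socket (value of joint jaw_pad above 0.0025 m and z of key in the frame of socket below -0.009 m and horizontal distance between key and socket below 0.004 m), for 0.2 s.
At the end, for the whole second after the job is handed in: The ring lies flat in the V, within 14 mm of the nest point (9 of them its half height), and pushes the jaw pad back 2.5 to 5.8 mm; the key, let go, stands in the socket with its end at least 10 mm below the mouth, within 4 mm of the axis, tilted under 0.15 rad (all of step 1 and value of joint jaw_pad between 0.0025 and 0.0058 m and distance between ring_centre and nest below 0.014 m and angle between ring_centre's own z axis and vertical below 0.1 rad); the robot touches nothing.
It fails at once if the jaw pad is pushed back more than 6.5 mm (19.5 N): the ring is squeezed out of round (value of joint jaw_pad above 0.0065 m).
It fails at once if the key, not yet in the socket, is pressed on the fixture with more than 40 N (contact force between key and fixture above 40 N and z of key in the frame of socket above -0.006 m).
It fails at once if a bystander is shifted by more than 20 mm (distance of any of tape_roll, marker, mug from where it was at the start of the episode above 0.02 m).
It also fails if it takes over 72 s, if anything falls off the work surface, if the arm or the gripper's body presses on something with over 40 N, if the wrist force passes 120 N, or if a joint passes its speed limit or range.

## Working session

There is one attempt and no reset: what is moved stays moved. The work goes in short steps, Python scripts to look and compute and a tool call to move; the robot and the scene stay as the last step left them, time stands still between calls to the robot, and variables do not carry over. Pictures are saved under pics/ and viewed, at most 10 in all, crops included, and the job is handed in when it is done.

Besides the shell and the picture viewer there is one more tool, called after "Request:" as a command line: name --argument value ..., lists and objects as JSON in quotes. apply_moves: Moves the arm, as the interface text tells. Its arguments: {"type":"object","properties":{"motion":{"type":"array"},"hand":{"type":"number"},"force":{"type":"number"}},"required":["motion"]}

```bash
mkdir -p pics; cat > h.py <<'E'
import numpy as np, cv2
from cell import bot
def save(p,name,box=None,s=1):
    im=cv2.cvtColor(p["color"],cv2.COLOR_RGB2BGR)
    if box: r0,r1,c0,c1=box; im=im[r0:r1,c0:c1]
    if s!=1: im=cv2.resize(im,None,fx=s,fy=s,interpolation=cv2.INTER_CUBIC)
    cv2.imwrite("pics/"+name,im)
def ray(p,rc):
    R=np.array(p["R"]);t=np.array(p["t"]);d=np.linalg.inv(p["mtx"])@np.array([rc[1],rc[0],1.])
    return -R.T@t, R.T@d
def onz(p,rc,z):
    c,d=ray(p,rc); return c+d*(z-c[2])/d[2]
def tri(*a):
    A=np.zeros((3,3));b=np.zeros(3)
    for p,rc in a:
        c,d=ray(p,rc);d=d/np.linalg.norm(d);M=np.eye(3)-np.outer(d,d);A+=M;b+=M@c
    return np.linalg.solve(A,b)
def proj(p,X):
    x=np.array(p["mtx"])@(np.array(p["R"])@np.array(X)+np.array(p["t"]));return np.round([x[1]/x[2],x[0]/x[2]],1)
E
python3 - <<'E'
from h import *
np.set_printoptions(precision=1,suppress=True)
print(bot.pinch_z,bot.get_obs())
P={n:bot.grab_frame(n) for n in("scene","top")}
for n,p in P.items():
    for q in("key_grip","key_stand","socket","recess","fixture","ring_centre","pad_face","tape_roll","marker","mug"):
        print(n,q,[(np.round(d["centre"]).tolist(),round(d["p"],2)) for d in bot.recognise(q,p)[:4]])
im=np.vstack([P["scene"]["color"],P["top"]["color"]])
save({"color":im},"a.png",s=.75)
E
```

```text
53.900000000000006 {'clock': 0.0, 'q': array([-1.1,  0.2, -0. ,  1.3, -0. ,  1.6]), 'qd': array([ 0., -0., -0.,  0., -0.,  0.]), 'effort': array([ -0. , -68.6,  48.7,   0. ,  -0. ,  -0. ]), 'eef_pos': array([ 225.4, -446.1,  303.4]), 'tcp_rot': array([-3.1,  0. ,  0.5]), 'force': array([ 0.2, -0.7,  0.7]), 'torque': array([ 0., -0.,  0.]), 'gripper_force': 0.0, 'opening': 1.0006882518981517}
scene key_grip [([253.0, 328.0], 0.91), ([250.0, 285.0], 0.87), ([278.0, 368.0], 0.8)]
scene key_stand [([278.0, 328.0], 0.93), ([310.0, 231.0], 0.2)]
scene socket [([207.0, 361.0], 0.61)]
scene recess [([210.0, 365.0], 0.82)]
scene fixture [([208.0, 361.0], 0.75)]
scene ring_centre [([193.0, 344.0], 0.55), ([211.0, 366.0], 0.18)]
scene pad_face [([201.0, 352.0], 0.59)]
scene tape_roll [([207.0, 256.0], 0.8)]
scene marker [([311.0, 232.0], 0.73)]
scene mug [([209.0, 362.0], 0.72), ([138.0, 323.0], 0.62)]
top key_grip [([156.0, 309.0], 0.75), ([276.0, 277.0], 0.62), ([206.0, 266.0], 0.56), ([238.0, 272.0], 0.51)]
top key_stand [([242.0, 278.0], 0.85)]
top socket [([225.0, 356.0], 0.76)]
top recess [([210.0, 349.0], 0.52)]
top fixture [([227.0, 354.0], 0.94)]
top ring_centre [([205.0, 357.0], 0.57)]
top pad_face [([229.0, 354.0], 0.65)]
top tape_roll [([155.0, 314.0], 0.63), ([222.0, 355.0], 0.25)]
top marker [([198.0, 219.0], 0.46)]
top mug [([148.0, 412.0], 0.58)]
```

View pics/a.png

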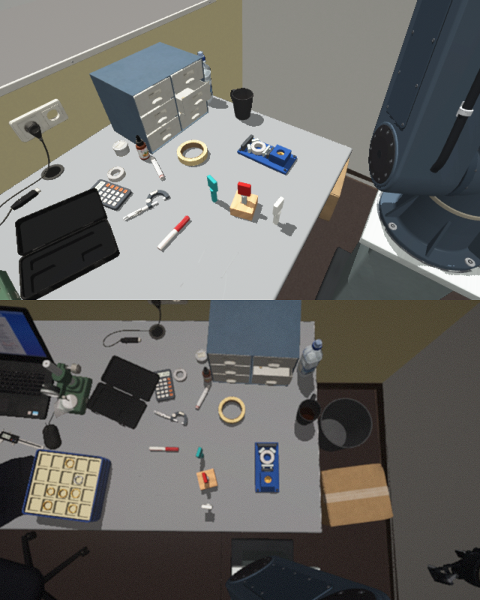

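The candidates for the key are three grips. Scene pixels: red (253,328), turquoise (250,285), white (278,368). In the top view the red one is about (238,272). The red one standing in the wooden block fits the description, and I'll confirm it in an enlarged crop.

```bash
python3 - <<'E'
from h import *
np.set_printoptions(precision=1,suppress=True)
s=bot.grab_frame("scene");t=bot.grab_frame("top")
print("key",tri((s,(253,328)),(t,(238,272))))
print("cams",ray(s,(200,320))[0],ray(t,(200,320))[0])
for n,rc in(("tq",(206,266)),("wh",(276,277)),("red",(238,273))): print(n,onz(t,rc,80))
for n,rc in(("stand",(242,278)),("fix",(227,354))):print(n,onz(t,rc,36))
print("ring",onz(t,(205,357),21),"mug",onz(t,(148,412),50))
a=cv2.resize(t["color"][180:290,240:390],(800,587),interpolation=cv2.INTER_CUBIC)
b=cv2.resize(s["color"][170:310,260:420],(640,560),interpolation=cv2.INTER_CUBIC)
im=np.zeros((587,1440,3),np.uint8);im[:,:800]=a;im[:560,800:]=b
save({"color":im},"b.png",s=.55)
E
```

```text
key [460.  254.9  96.5]
cams [222.2 631.7 685.3] [ 386.8  134.1 1144.4]
tq [550.5 277.   80. ]
wh [366.1 242.5  80. ]
red [464.9 255.8  80. ]
stand [457.3 246.7  36. ]
fix [500.9  37.4  36. ]
ring [564.9  27.3  21. ] mug [ 724.6 -126.    50. ]
```

View pics/b.png

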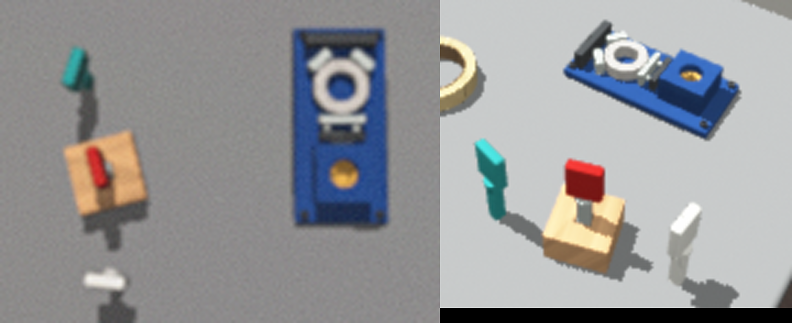

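The crop confirms it: the red grip stands in the wooden block, at about (237,273) in the top view. The turquoise (206,266) and white (276,277) ones are free-standing decoys. The recess with its brass is at about (240,357). Next I'll go above the key.

Request:
apply_moves --motion '[0.026, -0.026, 0, 0, 0, 0, 0.026, -0.026, 0, 0, 0, 0, 0.026, -0.026, 0, 0, 0, 0, 0.026, -0.026, 0, 0, 0, 0, 0.026, -0.026, 0, 0, 0, 0, 0.026, -0.026, 0, 0, 0, 0, 0.026, -0.026, 0, 0, 0, 0, 0.026, -0.026, 0, 0, 0, 0, 0.026, -0.026, 0, 0, 0, 0, 0.026, -0.026, 0, 0, 0, 0]' --hand 0.06

```text
clock: 2.2
eef_pos: [340.4, -95.5, 304.1]
tcp_rot: [3.141, -0.0, 0.468]
force: [1.8, -1.5, -0.3]
opening: 0.7
gripper_force: 0.0
```

Request:
apply_moves --motion '[0.028, -0.028, 0, 0, 0, 0, 0.028, -0.028, 0, 0, 0, 0, 0.028, -0.028, 0, 0, 0, 0, 0.028, -0.028, 0, 0, 0, 0, 0.028, -0.028, 0, 0, 0, 0, 0.028, -0.028, 0, 0, 0, 0, 0.028, -0.028, 0, 0, 0, 0, 0.028, -0.028, 0, 0, 0, 0, 0.02, -0.02, 0, 0, 0, 4, 0.015, -0.015, 0, 0, 0, 5]'

```text
clock: 3.2
eef_pos: [476.3, 204.4, 303.8]
tcp_rot: [-3.099, 0.002, 0.387]
force: [0.4, -0.8, 0.7]
opening: 0.703
gripper_force: 0.0
```

```bash
python3 - <<'E'
from h import *
np.set_printoptions(precision=2,suppress=True)
w=bot.grab_frame("wrist");s=bot.grab_frame("scene");o=bot.get_obs()
print(o["eef_pos"],o["tcp_rot"],o["q"])
c,d=ray(w,(200,320));print(c,d)
for q in("key_grip","key_stand","recess","socket"): print(q,[(np.round(e["centre"]).tolist(),round(e["p"],2)) for e in bot.recognise(q,w)[:3]])
im=np.hstack([w["color"],s["color"][:, 150:500]])
save(w,"c.png")
E
```

```text
[477.62 201.68 303.53] [-3.1   0.    0.38] [0.38 0.25 0.02 1.34 0.04 3.14]
[540.72 229.26 373.45] [-0.26 -0.07 -0.96]
key_grip [([77.0, 284.0], 0.74), ([182.0, 270.0], 0.72), ([260.0, 266.0], 0.67)]
key_stand [([165.0, 287.0], 0.73), ([203.0, 469.0], 0.67)]
recess [([203.0, 472.0], 0.91)]
socket []
```

View pics/c.png

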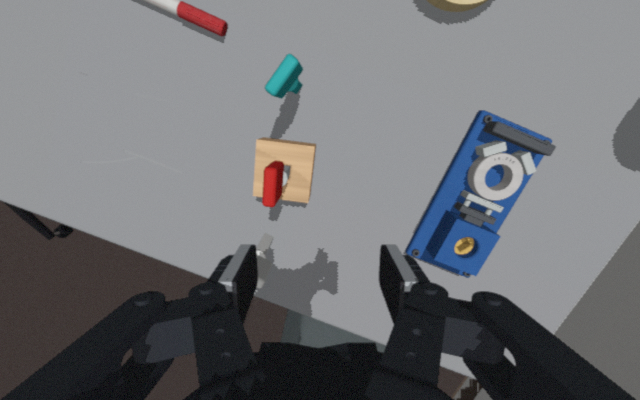

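Request:
apply_moves --motion '[0, 0, 0, 0, 0, -8.5, 0, 0, 0, 0, 0, -8.5, 0, 0, 0, 0, 0, -8.5, 0, 0, 0, 0, 0, -8.5, 0, 0, 0, 0, 0, -8.5, 0, 0, 0, 0, 0, -8.5, 0, 0, 0, 0, 0, -8.5, 0, 0, 0, 0, 0, -8.5, 0, 0, 0, 0, 0, -8.5, 0, 0, 0, 0, 0, -8.5]'

```text
clock: 4.5
eef_pos: [475.5, 202.2, 304.4]
tcp_rot: [-3.136, -0.041, 1.873]
force: [-0.2, -0.2, -0.3]
opening: 0.704
gripper_force: 0.0
```

Request:
apply_moves --motion '[0, 0, 0, 0, 0, -8.5, 0, 0, 0, 0, 0, -8.5, 0, 0, 0, 0, 0, -8.5, 0, 0, 0, 0, 0, -8.5, 0, 0, 0, 0, 0, -8.5, 0, 0, 0, 0, 0, -8.5, 0, 0, 0, 0, 0, -8.5, 0, 0, 0, 0, 0, -8.5, 0, 0, 0, 0, 0, -8.5, 0, 0, 0, 0, 0, 0]'

```text
clock: 5.5
eef_pos: [475.6, 202.1, 304.4]
tcp_rot: [3.103, -0.015, -3.078]
force: [-0.1, 0.3, 0.3]
opening: 0.698
gripper_force: 0.0
```

```bash
python3 - <<'E'
from h import *
np.set_printoptions(precision=3,suppress=True)
w=bot.grab_frame("wrist");s=bot.grab_frame("scene");o=bot.get_obs()
print(o["eef_pos"],o["tcp_rot"],o["q"],o["clock"])
def red(p,n):
    h=cv2.cvtColor(p["color"],cv2.COLOR_RGB2HSV)
    m=(((h[...,0]<6)|(h[...,0]>172))&(h[...,1]>150)&(h[...,2]>60)).astype(np.uint8)
    k,l,st,ce=cv2.connectedComponentsWithStats(m)
    for i in range(1,k):
        if st[i,4]>60: print(n,st[i],ce[i][::-1],cv2.minAreaRect(np.argwhere(l==i)[:,::-1].astype(np.float32)))
red(w,"w");red(s,"s")
for q in("key_grip","recess","socket"): print(q,[(np.round(e["centre"]).tolist(),round(e["p"],2)) for e in bot.recognise(q,w)[:4]])
save(w,"d.png")
E
```

```text
[475.779 202.119 304.33 ] [ 3.103 -0.015 -3.086] [0.382 0.249 0.013 1.336 0.042 0.327] 5.6
w [354 166  25  45 687] [187.757 366.578] ((366.69158935546875, 187.84283447265625), (45.56529998779297, 17.109146118164062), 77.19573211669922)
w [429 258  40  12 381] [263.924 448.877] ((448.5646057128906, 263.8369140625), (39.27277374267578, 10.261954307556152), 3.1798300743103027)
s [317 243  17  19 261] [251.644 325.207] ((325.0, 252.0), (18.0, 16.0), 90.0)
s [233 288  19  21 142] [297.789 242.803] ((242.8415069580078, 297.85467529296875), (6.204380989074707, 22.851778030395508), 42.51044845581055)
key_grip [([75.0, 362.0], 0.96), ([258.0, 367.0], 0.95), ([189.0, 363.0], 0.57)]
recess [([187.0, 164.0], 0.97), ([209.0, 157.0], 0.67)]
socket [([188.0, 166.0], 0.81)]
```

View pics/d.png

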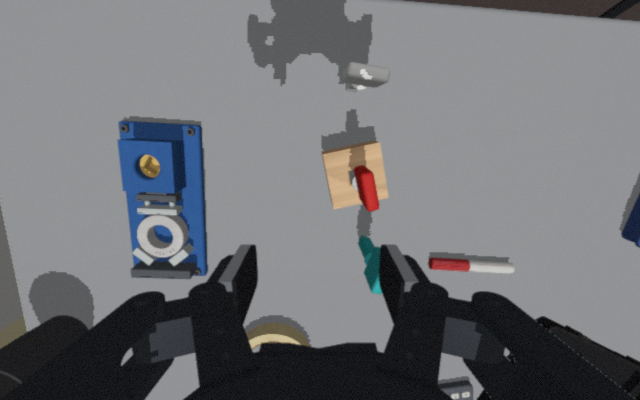

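```bash
cat > fit.py <<'E'
from h import *
from scipy.optimize import minimize
def mask(p,near):
    h=cv2.cvtColor(p["color"],cv2.COLOR_RGB2HSV)
    m=(((h[...,0]<6)|(h[...,0]>172))&(h[...,1]>150)&(h[...,2]>50)).astype(np.uint8)
    k,l,st,ce=cv2.connectedComponentsWithStats(m)
    i=min(range(1,k),key=lambda i:np.linalg.norm(ce[i][::-1]-near)+1000*(st[i,4]<30))
    return (l==i).astype(np.uint8)
def ren(p,v):
    x,y,z,a=v;P=[]
    for sx in(-18,18):
        for sy in(-6,6):
            for sz in(-22,22):
                P.append(proj(p,[x+sx*np.cos(a)-sy*np.sin(a),y+sx*np.sin(a)+sy*np.cos(a),z+sz])[::-1])
    hull=cv2.convexHull(np.array(P,np.float32));m=np.zeros((400,640),np.uint8)
    cv2.fillConvexPoly(m,np.round(hull*16).astype(np.int32),1,cv2.LINE_8,4);return m
def fit(views,v0):
    ms=[(p,mask(p,proj(p,v0[:3]))) for p in views]
    def cost(u):
        v=np.array(v0)+u*[1,1,1,.03]
        c=[(ren(p,v)&m).sum()/max(1,(ren(p,v)|m).sum()) for p,m in ms];return -np.mean(c)
    b=min((minimize(cost,[0,0,0,k],method="Nelder-Mead",options=dict(initial_simplex=np.array([[0,0,0,k],[6,0,0,k],[0,6,0,k],[0,0,6,k],[2,2,2,k+6]]))) for k in(-5,0,5)),key=lambda r:r.fun)
    return np.array(v0)+b.x*[1,1,1,.03],-b.fun
E
python3 - <<'E'
from fit import *
np.set_printoptions(precision=3,suppress=True)
w=bot.grab_frame("wrist");s=bot.grab_frame("scene")
print(fit([w],[460,252,93,.3]),fit([w,s],[460,252,93,.3]))
print("recess",onz(w,(166,150),44),onz(w,(166,150),34))
E
```

```text
(array([473.69 , 266.344,  45.609,   0.299]), np.float64(0.9167822468793343)) (array([462.525, 255.081,  93.249,   0.403]), np.float64(0.7421703296703297))
recess [462.982  35.271  44.   ] [464.664  30.389  34.   ]
```

```bash
cat >> h.py <<'E'
from scipy.spatial.transform import Rotation as Ro
def delta(x,y,z,yaw):
    o=bot.get_obs();R=Ro.from_euler("xyz",o["tcp_rot"]);T=Ro.from_euler("xyz",[np.pi,0,yaw])
    print("now",np.round(o["eef_pos"],1),np.round(o["tcp_rot"],3),"F",np.round(o["force"],1),"q6",round(o["q"][5],2),"shift mm",np.round(R.inv().apply(np.array([x,y,z])-o["eef_pos"]),1),"rot deg",np.round((R.inv()*T).as_rotvec(degrees=True),1))
E
python3 -c "
from h import *
delta(462,255,235,.34+np.pi)"
```

```text
now [476.1 202.  304.1] [ 3.103 -0.015 -3.083] F [ 0.6 -0.3  0.2] q6 0.32 shift mm [ 9.9 50.9 71.3] rot deg [  2.3  -0.6 -16.1]
```

Request:
apply_moves --motion '[0.002, 0.0102, 0.0143, 0, 0, 0, 0.002, 0.0102, 0.0143, 0, 0, 0, 0.002, 0.0102, 0.0143, 0, 0, 0, 0.002, 0.0102, 0.0143, 0, 0, 0, 0.002, 0.0102, 0.0143, 0, 0, 0, 0, 0, 0, 0.6, -0.15, -4, 0, 0, 0, 0.6, -0.15, -4, 0, 0, 0, 0.6, -0.15, -4, 0, 0, 0, 0.5, -0.15, -4, 0, 0, 0, 0, 0, 0]'

```text
clock: 6.85
eef_pos: [461.8, 255.1, 234.8]
tcp_rot: [3.141, 0.001, -2.802]
force: [0.8, -0.8, -0.0]
opening: 0.706
gripper_force: 0.0
```

```bash
python3 - <<'E'
from fit import *
np.set_printoptions(precision=3,suppress=True)
w=bot.grab_frame("wrist");s=bot.grab_frame("scene")
v,q=fit([w,s],[460,252,93,.3]);print(v,q);print(fit([w],list(v)))
delta(v[0],v[1],147,v[3]+np.pi)
save(w,"e.png")
E
```

```text
[461.888 255.629  94.7     0.329] 0.753943923322248
(array([471.937, 258.987,  67.529,   0.284]), np.float64(0.9383886255924171))
now [461.8 255.  234.8] [ 3.141  0.    -2.805] F [-0.6 -0.5 -0.5] q6 0.17 shift mm [-0.2  0.5 87.8] rot deg [0.  0.  0.4]
```

View pics/e.png

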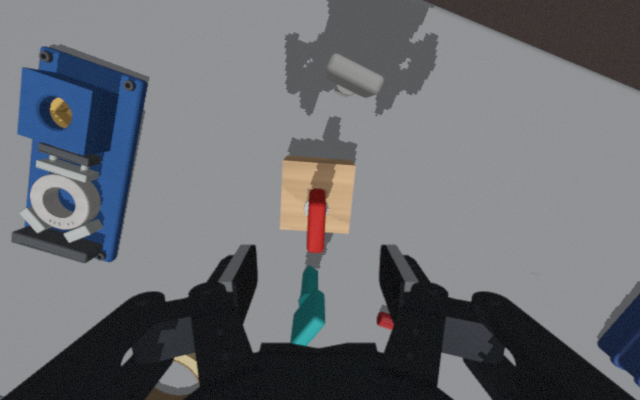

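Request:
apply_moves --motion '[0, 0, 0.017, 0, 0, 1, 0, 0, 0.017, 0, 0, 0, 0, 0, 0.017, 0, 0, 0, 0, 0, 0.017, 0, 0, 0, 0, 0, 0.012, 0, 0, 0, 0, 0, 0.006, 0, 0, 0, 0, 0, 0, 0, 0, 0, 0, 0, 0, 0, 0, 0, 0, 0, 0, 0, 0, 0, 0, 0, 0, 0, 0, 0]'

```text
clock: 7.95
eef_pos: [462.2, 255.2, 149.4]
tcp_rot: [3.141, 0.002, -2.82]
force: [0.4, -0.1, -0.2]
opening: 0.701
gripper_force: 0.0
```

Request:
apply_moves --motion '[0, 0, 0, 0, 0, 0, 0, 0, 0, 0, 0, 0, 0, 0, 0, 0, 0, 0, 0, 0, 0, 0, 0, 0, 0, 0, 0, 0, 0, 0, 0, 0, 0, 0, 0, 0, 0, 0, 0, 0, 0, 0, 0, 0, 0, 0, 0, 0, 0, 0, 0, 0, 0, 0, 0, 0, 0, 0, 0, 0]' --hand 0.0 --force 60

```text
clock: 8.95
eef_pos: [461.9, 255.1, 148.9]
tcp_rot: [3.141, 0.001, -2.82]
force: [-2.3, -0.8, 5.5]
opening: 0.13
gripper_force: 58.3
```

```bash
python3 - <<'E'
from fit import *
np.set_printoptions(precision=3,suppress=True)
w=bot.grab_frame("wrist");s=bot.grab_frame("scene");o=bot.get_obs()
print(o["opening"],o["gripper_force"],o["force"],o["torque"])
delta(462,255,240,-2.82)
print("rec",[(np.round(e["centre"]).tolist(),round(e["p"],2)) for e in bot.recognise("recess",w)[:4]])
E
```

```text
0.12961886498298178 58.292866945266724 [-1.735 -1.798  5.574] [-0.244  0.348  0.018]
now [461.9 255.1 148.9] [ 3.141  0.001 -2.82 ] F [-1.7 -1.8  5.6] q6 0.18 shift mm [ -0.1  -0.1 -91.1] rot deg [0. 0. 0.]
rec [([166.0, 32.0], 0.81)]
```

Request:
apply_moves --motion '[0, 0, -0.01, 0, 0, 0, 0, 0, -0.02, 0, 0, 0, 0, 0, -0.03, 0, 0, 0, 0, 0, -0.03, 0, 0, 0, 0, -0.02, 0, 0, 0, 0, 0, -0.03, 0, 0, 0, 0, 0, -0.04, 0, 0, 0, 0, 0, -0.04, 0, 0, 0, 0, 0, -0.04, 0, 0, 0, 0, 0, -0.039, 0, 0, 0, 0]'

```text
clock: 10.1
eef_pos: [528.2, 55.1, 239.2]
tcp_rot: [3.141, 0.001, -2.82]
force: [0.9, 0.1, -3.7]
opening: 0.131
gripper_force: 58.6
```

```bash
python3 - <<'E'
from fit import *
np.set_printoptions(precision=3,suppress=True)
bot.grab_frame("top")
w=bot.grab_frame("wrist");o=bot.get_obs()
print(o["opening"],o["gripper_force"],o["force"],o["torque"])
delta(526,56,239,-2.82); print("K",w["mtx"][0])
for q in ("recess","socket","ring_centre"):print(q,[(np.round(e["centre"],1).tolist(),round(e["p"],2)) for e in bot.recognise(q,w)[:3]])
np.save("w1.npy",w,allow_pickle=True)
e=proj(w,[462,36,44]);print(e);r,c=int(e[0]),int(e[1])
a=cv2.resize(w["color"],(480,300));b=cv2.resize(w["color"][max(0,r-40):r+40,c-40:c+40],(320,300),interpolation=cv2.INTER_CUBIC);print(max(0,r-40),c-40)
save({"color":np.hstack([a,b])},"f.png")
E
```

```text
0.1298755898394478 59.19763684272766 [-0.617  0.073 -2.407] [ 0.031  0.051 -0.009]
now [528.8  53.  239. ] [-3.141  0.001 -2.824] F [-0.6  0.1 -2.4] q6 -0.22 shift mm [1.8 3.7 0. ] rot deg [-0.   0.  -0.2]
K [307.914   0.    317.891]
recess [([138.7, 305.9], 0.85)]
socket [([141.8, 308.2], 0.97)]
ring_centre [([197.8, 277.2], 0.66)]
[116.2 324.9]
76 284
```

View pics/f.png

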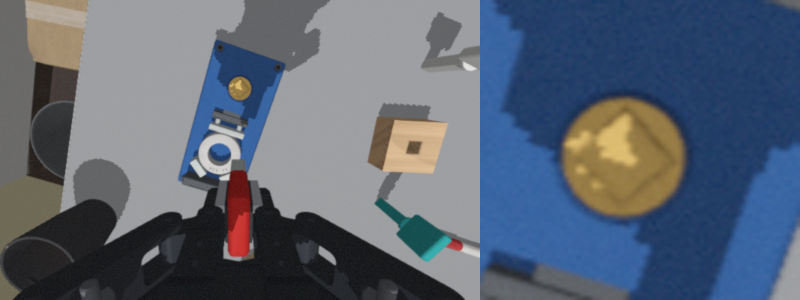

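```bash
cat > rect.py <<'E'
from h import *
def rect(p,x0,y0,z,half=20,s=14):
    # image: up=+x world, left=+y world
    N=int(2*half*s);src=np.array([[x0+half,y0+half],[x0+half,y0-half],[x0-half,y0-half],[x0-half,y0+half]])
    px=np.float32([proj2(p,[a,b,z]) for a,b in src]);H=cv2.getPerspectiveTransform(px,np.float32([[0,0],[N,0],[N,N],[0,N]]))
    return cv2.warpPerspective(p["color"],H,(N,N),flags=cv2.INTER_CUBIC)
def proj2(p,X):
    x=np.array(p["mtx"])@(np.array(p["R"])@np.array(X)+np.array(p["t"]));return [x[0]/x[2],x[1]/x[2]]
E
python3 - <<'E'
from rect import *
np.set_printoptions(precision=2,suppress=True)
w=np.load("w1.npy",allow_pickle=True).item()
print("mouth",onz(w,(117.9,319.8),46),"cam",ray(w,(200,320))[0])
h=cv2.cvtColor(w["color"],cv2.COLOR_RGB2HSV)
m=((h[...,0]>12)&(h[...,0]<32)&(h[...,1]>90)).astype(np.uint8);m[:, :290]=0;m[:,350:]=0;m[:95]=0;m[145:]=0
mm=cv2.moments(m,True);rc=(mm["m01"]/mm["m00"],mm["m10"]/mm["m00"]);print(rc,mm["m00"])
X=onz(w,rc,40);print(onz(w,rc,46),X,onz(w,rc,34))
a=rect(w,X[0],X[1],34)
L=cv2.cvtColor(a,cv2.COLOR_RGB2GRAY);L=cv2.createCLAHE(4,(4,4)).apply(L)
save({"color":np.hstack([a,cv2.cvtColor(L,cv2.COLOR_GRAY2RGB)])},"g.png",s=.7)
E
```

```text
mouth [464.58  32.41  46.  ] cam [462.86  30.54 308.93]
(117.37671232876713, 319.46849315068494) 730.0
[464.27  32.02  46.  ] [464.3   32.06  40.  ] [464.33  32.09  34.  ]
```

View pics/g.png

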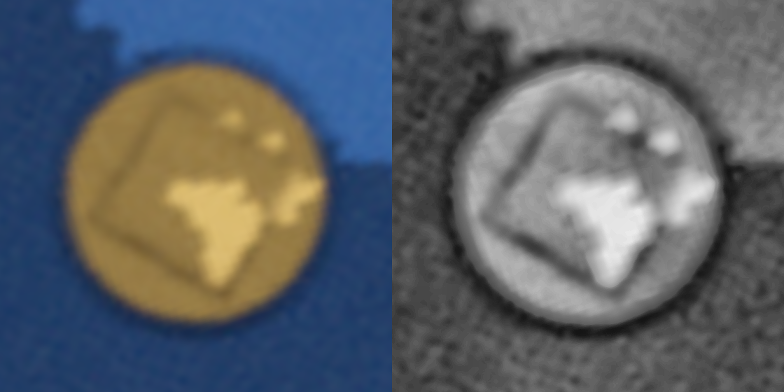

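The picture shows the socket as a diamond. Its edges run at about 56.5° in world (mod 90), and the recess centre is near (464.3, 32.1). Next I'll move over it and line up the key.

Request:
apply_moves --motion '[0.0136, 0, 0.006, 0, 0, 0, 0.0136, 0, 0.006, 0, 0, 0, 0.0136, 0, 0.006, 0, 0, 0, 0.0136, 0, 0.006, 0, 0, 0, 0.0136, 0, 0.006, 0, 0, 0, 0, 0, 0, 0, 0, -7.6, 0, 0, 0, 0, 0, -7.6, 0, 0, 0, 0, 0, -7.6, 0, 0, 0, 0, 0, -7.6, 0, 0, 0, 0, 0, -7.6]'

```text
clock: 11.35
eef_pos: [463.1, 36.4, 208.9]
tcp_rot: [3.141, 0.001, -2.15]
force: [-1.0, -0.2, -2.5]
opening: 0.131
gripper_force: 59.2
```

```bash
python3 - <<'E'
from h import *
bot.grab_frame("wrist");bot.grab_frame("top")
delta(464.3,32.1,190,-2.155)
print(bot.get_obs()["torque"])
E
```

```text
now [463.2  36.3 208.9] [ 3.141e+00  1.000e-03 -2.153e+00] F [ 0.5  0.5 -2.9] q6 -0.91 shift mm [ 2.9 -3.2 18.9] rot deg [0.  0.1 0.1]
[-0.05702477  0.00016315 -0.08568323]
```

Request:
apply_moves --motion '[0.0015, -0.0016, 0, 0, 0, 0, 0.0014, -0.0016, 0, 0, 0, 0, 0, 0, 0, 0, 0, 0, 0, 0, 0.008, 0, 0, 0, 0, 0, 0.008, 0, 0, 0, 0, 0, 0.005, 0, 0, 0, 0, 0, 0.004, 0, 0, 0, 0, 0, 0.004, 0, 0, 0, 0, 0, 0, 0, 0, 0, 0, 0, 0, 0, 0, 0]'

```text
clock: 12.45
eef_pos: [464.5, 31.1, 179.7]
tcp_rot: [3.142, 0.001, -2.157]
force: [-0.3, 0.1, -2.4]
opening: 0.126
gripper_force: 59.2
```

Request:
apply_moves --motion '[0, 0, 0.002, 0, 0, 0, 0, 0, 0.002, 0, 0, 0, 0, 0, 0.002, 0, 0, 0, 0, 0, 0.001, 0, 0, 0, 0, 0, 0.001, 0, 0, 0, 0, 0, 0.001, 0, 0, 0, 0, 0, 0.0005, 0, 0, 0, 0, 0, 0, 0, 0, 0, 0, 0, 0, 0, 0, 0, 0, 0, 0, 0, 0, 0]'

```text
clock: 13.45
eef_pos: [464.6, 31.1, 170.4]
tcp_rot: [-3.141, 0.001, -2.157]
force: [-1.7, -0.6, 5.0]
opening: 0.132
gripper_force: 60.3
```

Request:
apply_moves --motion '[-0.0004, 0.0004, 0, 0, 0, 0, -0.0003, 0.0004, 0, 0, 0, 0, 0, 0, 0.0003, 0, 0, 0, 0, 0, 0.0003, 0, 0, 0, 0, 0, 0, 0, 0, 0, 0, 0, 0, 0, 0, 0, 0, 0, 0, 0, 0, 0, 0, 0, 0, 0, 0, 0, 0, 0, 0, 0, 0, 0, 0, 0, 0, 0, 0, 0]'

```text
clock: 14.45
eef_pos: [464.6, 31.8, 170.1]
tcp_rot: [-3.14, 0.001, -2.157]
force: [-2.8, -3.2, 11.7]
opening: 0.134
gripper_force: 61.4
```

Request:
apply_moves --motion '[0, 0, -0.0015, 0, 0, 0, 0, 0, -0.001, 0, 0, 0, 0.001, 0, 0, 0, 0, 0, 0.001, 0, 0, 0, 0, 0, 0.001, 0, 0, 0, 0, 0, 0.001, 0, 0, 0, 0, 0, 0.0006, 0, 0, 0, 0, 0, 0, 0, 0, 0, 0, 0, 0, 0, 0, 0, 0, 0, 0, 0, 0, 0, 0, 0]'

```text
clock: 15.45
eef_pos: [461.7, 28.3, 172.1]
tcp_rot: [3.142, 0.001, -2.157]
force: [-0.6, -0.5, -2.7]
opening: 0.133
gripper_force: 59.2
```

```bash
python3 - <<'E'
from h import *
o=bot.get_obs();R=Ro.from_euler("xyz",o["tcp_rot"]);print(R.inv().apply(o["force"]),o["torque"]);delta(464.3,32,172,-2.155)
E
```

```text
[0.73544762 0.2638733  2.68494772] [0.00128373 0.03833568 0.05321193]
now [461.7  28.3 172.1] [ 3.142e+00  1.000e-03 -2.157e+00] F [-0.6 -0.5 -2.7] q6 -0.92 shift mm [-4.5 -0.1  0.1] rot deg [ 0.   0.  -0.1]
```

Request:
apply_moves --motion '[0.0005, 0, 0, 0, 0, 0, 0.0005, 0, 0, 0, 0, 0, 0.0005, 0, 0, 0, 0, 0, 0.0005, 0, 0, 0, 0, 0, 0, 0, 0, 0, 0, 0, 0, 0, 0, 0, 0, 0, 0, 0, 0, 0, 0, 0, 0, 0, 0, 0, 0, 0, 0, 0, 0, 0, 0, 0, 0, 0, 0, 0, 0, 0]'

```text
clock: 16.45
eef_pos: [460.6, 26.6, 172.0]
tcp_rot: [3.141, 0.001, -2.157]
force: [0.5, -0.4, -2.8]
opening: 0.131
gripper_force: 59.2
```

Request:
apply_moves --motion '[0.0005, 0, 0, 0, 0, 0, 0.0005, 0, 0, 0, 0, 0, 0.0005, 0, 0, 0, 0, 0, 0.0005, 0, 0, 0, 0, 0, 0, 0, 0, 0, 0, 0, 0, 0, 0, 0, 0, 0, 0, 0, 0, 0, 0, 0, 0, 0, 0, 0, 0, 0, 0, 0, 0, 0, 0, 0, 0, 0, 0, 0, 0, 0]'

```text
clock: 17.45
eef_pos: [459.7, 25.2, 172.1]
tcp_rot: [3.142, 0.002, -2.157]
force: [2.6, 4.3, -2.0]
opening: 0.133
gripper_force: 59.0
```

```bash
python3 - <<'E'
from rect import *
w=bot.grab_frame("wrist");s=bot.grab_frame("scene")
delta(464.3,32,172,-2.155)
a=cv2.resize(s["color"][165:265,310:430],(480,400),interpolation=cv2.INTER_CUBIC)
b=cv2.resize(w["color"],(480,300));b=np.vstack([b,np.zeros((100,480,3),np.uint8)])
save({"color":np.hstack([a,b])},"i.png",s=.8)
E
```

```text
now [459.7  25.2 172.1] [ 3.142e+00  2.000e-03 -2.157e+00] F [ 1.6  4.4 -3.9] q6 -0.93 shift mm [-8.2 -0.1  0.2] rot deg [ 0.   0.1 -0.1]
```

View pics/i.png

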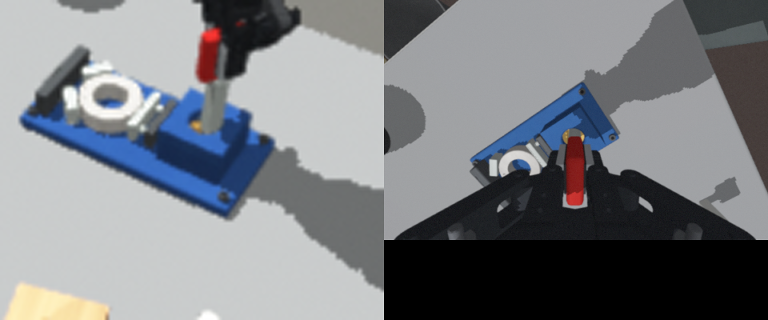

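Request:
apply_moves --motion '[-0.002, 0, 0, 0, 0, 0, -0.002, 0, 0, 0, 0, 0, -0.002, 0, 0, 0, 0, 0, -0.001, 0, 0, 0, 0, 0, -0.001, 0, 0, 0, 0, 0, -0.0006, 0, 0, 0, 0, 0, -0.0004, 0, 0, 0, 0, 0, 0, 0, 0, 0, 0, 0, 0, 0, 0, 0, 0, 0, 0, 0, 0, 0, 0, 0]'

```text
clock: 18.55
eef_pos: [464.4, 32.4, 172.0]
tcp_rot: [3.141, 0.001, -2.157]
force: [0.7, 0.3, -3.0]
opening: 0.131
gripper_force: 59.2
```

Request:
apply_moves --motion '[-0.0005, 0, 0, 0, 0, 0, -0.0005, 0, 0, 0, 0, 0, -0.0005, 0, 0, 0, 0, 0, 0, 0, 0, 0, 0, 0, 0, 0, 0, 0, 0, 0, 0, 0, 0, 0, 0, 0, 0, 0, 0, 0, 0, 0, 0, 0, 0, 0, 0, 0, 0, 0, 0, 0, 0, 0, 0, 0, 0, 0, 0, 0]'

```text
clock: 19.55
eef_pos: [465.1, 33.5, 172.0]
tcp_rot: [3.141, 0.0, -2.157]
force: [-1.8, -5.6, -1.6]
opening: 0.131
gripper_force: 59.3
```

Request:
apply_moves --motion '[0.002, 0, 0, 0, 0, 0, 0.002, 0, 0, 0, 0, 0, 0.0011, 0, 0, 0, 0, 0, 0, 0, 0, 0, 0, 0, 0, 0, 0.001, 0, 0, 0, 0, 0, 0.0006, 0, 0, 0, 0, 0, 0.0006, 0, 0, 0, 0, 0, 0.0006, 0, 0, 0, 0, 0, 0, 0, 0, 0, 0, 0, 0, 0, 0, 0]'

```text
clock: 20.55
eef_pos: [462.6, 29.4, 169.3]
tcp_rot: [-3.141, 0.001, -2.157]
force: [2.5, -0.4, -2.9]
opening: 0.126
gripper_force: 59.0
```

Request:
apply_moves --motion '[0, 0, 0.0015, 0, 0, 0, 0, 0, 0.0015, 0, 0, 0, 0, 0, 0.0015, 0, 0, 0, 0, 0, 0.0015, 0, 0, 0, 0, 0, 0.0015, 0, 0, 0, 0, 0, 0.001, 0, 0, 0, 0, 0, 0.001, 0, 0, 0, 0, 0, 0, 0, 0, 0, 0, 0, 0, 0, 0, 0, 0, 0, 0, 0, 0, 0]'

```text
clock: 21.55
eef_pos: [462.7, 29.4, 159.7]
tcp_rot: [-3.141, 0.001, -2.157]
force: [5.6, -2.4, -1.7]
opening: 0.132
gripper_force: 59.1
```

Request:
apply_moves --motion '[0, 0, 0.001, 0, 0, 0, 0, 0, 0.0008, 0, 0, 0, 0, 0, 0.0006, 0, 0, 0, 0, 0, 0.0004, 0, 0, 0, 0, 0, 0, 0, 0, 0, 0, 0, 0, 0, 0, 0, 0, 0, 0, 0, 0, 0, 0, 0, 0, 0, 0, 0, 0, 0, 0, 0, 0, 0, 0, 0, 0, 0, 0, 0]'

```text
clock: 22.55
eef_pos: [462.8, 29.4, 157.0]
tcp_rot: [-3.141, 0.001, -2.157]
force: [5.3, -2.2, 0.3]
opening: 0.131
gripper_force: 59.5
```

```bash
python3 - <<'E'
from h import *
t=bot.grab_frame("top");s=bot.grab_frame("scene");o=bot.get_obs()
print(o["eef_pos"],o["force"],o["torque"])
for q in("ring_centre","pad_face"):
    for n,p in(("t",t),("s",s)):print(q,n,[(np.round(e["centre"],1).tolist(),round(e["p"],2)) for e in bot.recognise(q,p)[:3]])
E
```

```text
[462.74335289  29.40887679 157.02538874] [ 4.20936653 -2.66701396  1.25473394] [-0.71361957 -1.28005612  0.0083294 ]
ring_centre t []
ring_centre s [([196.3, 344.0], 0.61)]
pad_face t [([241.1, 276.9], 0.45)]
pad_face s [([200.4, 351.6], 0.44)]
```

Request:
apply_moves --motion '[0, 0, 0, 0, 0, 3, 0, 0, 0, 0, 0, 3, 0, 0, 0, 0, 0, 3, 0, 0, 0, 0, 0, 3, 0, 0, 0, 0, 0, 3, 0, 0, 0, 0, 0, 3, 0, 0, 0, 0, 0, 2, 0, 0, 0, 0, 0, 0, 0, 0, 0, 0, 0, 0, 0, 0, 0, 0, 0, 0]'

```text
clock: 23.85
eef_pos: [462.7, 29.5, 157.0]
tcp_rot: [-3.142, 0.001, -2.506]
force: [5.5, -1.2, -1.9]
opening: 0.132
gripper_force: 59.2
```

```bash
cat > o.py <<'E'
from h import *
T=[];F=[]
for i in range(2):
    p=bot.grab_frame("scene" if i else "wrist")
    o=bot.get_obs();T.append(o["torque"]);F.append(o["force"])
    if i==0:np.save("ow.npy",p,allow_pickle=True)
print(o["clock"],np.round(o["eef_pos"],1),"yaw",np.round(o["tcp_rot"],3),"T",np.round(T,3),"F",np.round(np.mean(F,0),1),"open",round(o["opening"],3))
E
python3 o.py
```

```text
23.95 [462.7  29.5 157. ] yaw [-3.142e+00  1.000e-03 -2.506e+00] T [[-0.547 -1.314  0.134]
 [-0.557 -1.352  0.124]] F [ 5.1 -2.4 -0.3] open 0.128
```

Request:
apply_moves --motion '[0, 0, 0, 0, 0, 2, 0, 0, 0, 0, 0, 2, 0, 0, 0, 0, 0, 2, 0, 0, 0, 0, 0, 2, 0, 0, 0, 0, 0, 2, 0, 0, 0, 0, 0, 2, 0, 0, 0, 0, 0, 2, 0, 0, 0, 0, 0, 0, 0, 0, 0, 0, 0, 0, 0, 0, 0, 0, 0, 0]'

```text
clock: 24.95
eef_pos: [462.6, 29.7, 157.0]
tcp_rot: [3.141, 0.001, -2.749]
force: [4.9, 1.5, -1.4]
opening: 0.133
gripper_force: 59.4
```

```bash
python3 o.py
```

```text
25.05 [462.6  29.7 157. ] yaw [ 3.141e+00  1.000e-03 -2.749e+00] T [[ 0.445 -1.338  0.118]
 [ 0.46  -1.301  0.219]] F [ 4.5  1.8 -1.3] open 0.133
```

```bash
python3 - <<'E'
from rect import *
w=np.load("ow.npy",allow_pickle=True).item()
a=rect(w,510,28,30,50,6)
b=rect(bot.grab_frame("top"),510,28,30,50,6)
save({"color":np.hstack([a,b])},"j.png",s=.66)
E
```

```text
(no output)
```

View pics/j.png

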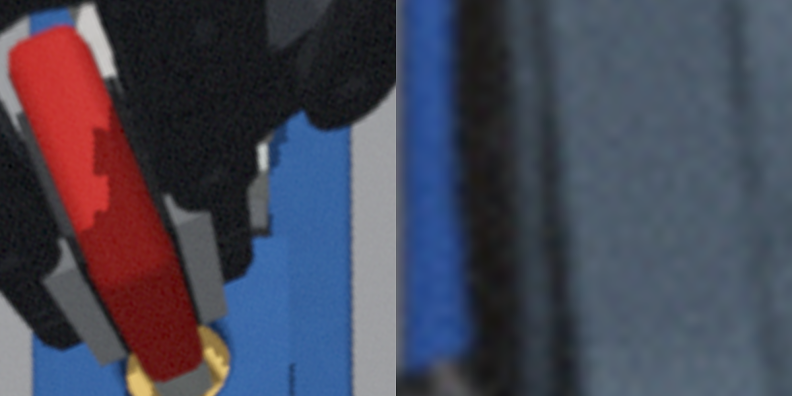

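```bash
python3 - <<'E'
from rect import *
w=np.load("w1.npy",allow_pickle=True).item()
a=rect(w,512,27,30,54,7.4)
save({"color":a},"k.png",s=.75)
E
```

```text
(no output)
```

View pics/k.png

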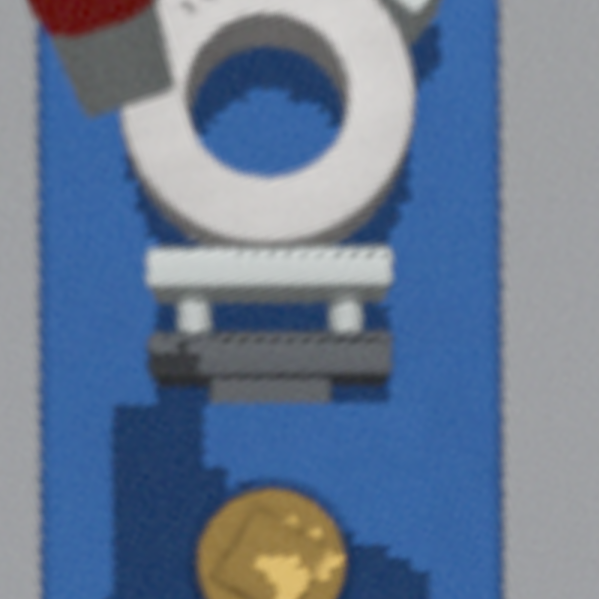

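```bash
python3 - <<'E'
from rect import *
w=np.load("ow.npy",allow_pickle=True).item()
a=rect(w,512,15,30,16,4)   # 4px/mm, 32mm
for y in (14,13,12,11,10,9,8):
    c=int((15+16-y)*4);print(y,[int(a[r:r+2,c-1:c+2].mean()) for r in range(0,128,3)])
c=int((31-11)*4);print([tuple(int(v) for v in a[r:r+2,c-1:c+2].mean((0,1))) for r in range(0,128,4)],"x=528-r/4")
E
```

```text
14 [29, 28, 26, 23, 23, 22, 30, 32, 27, 23, 26, 26, 25, 23, 23, 24, 30, 43, 64, 79, 90, 98, 97, 95, 97, 102, 100, 102, 103, 98, 99, 99, 94, 82, 59, 43, 42, 59, 83, 88, 80, 83, 78]
13 [25, 21, 21, 23, 30, 47, 81, 110, 109, 95, 96, 95, 84, 71, 66, 56, 61, 78, 98, 98, 97, 96, 95, 92, 97, 103, 104, 102, 102, 105, 104, 104, 100, 87, 61, 46, 52, 79, 106, 112, 109, 109, 111]
12 [26, 24, 26, 26, 44, 91, 151, 190, 192, 186, 184, 187, 184, 168, 145, 107, 96, 94, 97, 98, 97, 98, 97, 94, 95, 102, 103, 102, 103, 103, 104, 103, 101, 88, 61, 43, 52, 82, 107, 111, 110, 110, 110]
11 [25, 28, 34, 49, 74, 103, 148, 173, 171, 171, 173, 171, 169, 168, 140, 107, 94, 94, 96, 95, 97, 94, 94, 94, 91, 92, 93, 93, 92, 90, 89, 87, 86, 76, 57, 42, 50, 77, 106, 110, 111, 112, 109]
10 [23, 36, 52, 75, 84, 78, 76, 84, 86, 85, 88, 89, 83, 89, 86, 85, 91, 99, 99, 99, 101, 100, 101, 98, 98, 96, 95, 91, 91, 81, 66, 64, 63, 62, 61, 56, 61, 89, 110, 111, 110, 113, 111]
9 [28, 51, 64, 72, 70, 65, 60, 64, 63, 62, 62, 63, 59, 68, 88, 95, 97, 105, 104, 105, 101, 102, 103, 103, 103, 103, 101, 101, 104, 96, 86, 90, 91, 91, 93, 91, 90, 102, 109, 111, 109, 112, 111]
8 [41, 59, 64, 64, 62, 63, 69, 74, 67, 66, 71, 70, 74, 86, 103, 107, 105, 105, 105, 104, 102, 102, 104, 104, 102, 104, 102, 103, 104, 103, 103, 101, 102, 101, 104, 102, 103, 105, 109, 110, 111, 111, 111]
[(23, 23, 28), (28, 28, 33), (42, 42, 43), (74, 74, 74), (116, 118, 120), (165, 171, 172), (167, 173, 173), (169, 175, 175), (169, 175, 173), (166, 171, 171), (159, 163, 162), (112, 118, 118), (88, 95, 100), (91, 95, 99), (91, 96, 98), (92, 99, 101), (88, 93, 98), (91, 95, 97), (87, 91, 95), (87, 92, 100), (85, 91, 103), (86, 91, 100), (83, 87, 96), (83, 87, 93), (82, 86, 91), (66, 69, 76), (44, 45, 48), (42, 48, 62), (51, 82, 133), (59, 106, 168), (59, 105, 168), (59, 107, 169)] x=528-r/4
```

Request:
apply_moves --motion '[0, 0, 0, 0, 0, 2, 0, 0, 0, 0, 0, 2, 0, 0, 0, 0, 0, 2, 0, 0, 0, 0, 0, 2, 0, 0, 0, 0, 0, 2, 0, 0, 0, 0, 0, 2, 0, 0, 0, 0, 0, 0, 0, 0, 0, 0, 0, 0, 0, 0, 0, 0, 0, 0, 0, 0, 0, 0, 0, 0]'

```text
clock: 26.1
eef_pos: [462.5, 29.9, 156.9]
tcp_rot: [3.14, 0.001, -2.958]
force: [4.0, 3.6, -0.9]
opening: 0.133
gripper_force: 59.4
```

```bash
python3 o.py; cat > pr.py <<'E'
from rect import *
w=np.load("ow.npy",allow_pickle=True).item()
for n,y0 in (("R",12),("L",48)):
  a=rect(w,512,y0,30,16,4)
  for y in range(y0-6,y0+7,2):
    c=int((y0+16-y)*4);print(n,y,[int(a[r:r+2,c-1:c+2].mean()) for r in range(0,112,2)])
E
python3 pr.py
```

```text
26.2 [462.5  29.8 157. ] yaw [ 3.140e+00  1.000e-03 -2.959e+00] T [[ 0.975 -1.132  0.205]
 [ 0.968 -1.175  0.158]] F [ 3.9  3.6 -0.7] open 0.134
R 6 [25, 23, 21, 24, 25, 22, 26, 30, 25, 24, 26, 28, 27, 25, 25, 27, 26, 25, 26, 26, 25, 24, 24, 23, 24, 26, 26, 27, 28, 27, 25, 26, 28, 28, 22, 19, 22, 26, 29, 36, 43, 49, 56, 60, 65, 68, 70, 72, 75, 76, 80, 81, 79, 82, 89, 96]
R 8 [23, 26, 28, 28, 26, 26, 26, 27, 29, 28, 26, 25, 25, 26, 26, 27, 26, 23, 24, 26, 25, 24, 25, 25, 26, 26, 26, 28, 26, 24, 24, 26, 30, 29, 24, 24, 26, 27, 28, 26, 24, 23, 24, 22, 21, 26, 28, 28, 27, 26, 25, 27, 27, 26, 27, 27]
R 10 [25, 26, 26, 26, 24, 23, 21, 23, 28, 28, 25, 26, 28, 28, 26, 25, 27, 28, 29, 28, 26, 27, 26, 24, 26, 27, 22, 23, 30, 31, 30, 28, 27, 26, 25, 25, 26, 25, 23, 24, 26, 28, 26, 24, 26, 26, 22, 23, 24, 26, 27, 28, 27, 23, 20, 25]
R 12 [27, 25, 24, 26, 29, 30, 27, 23, 25, 29, 27, 26, 26, 25, 24, 24, 24, 22, 25, 31, 29, 27, 26, 25, 27, 29, 30, 31, 31, 32, 30, 31, 34, 24, 17, 23, 27, 27, 26, 24, 24, 24, 24, 28, 29, 23, 24, 27, 26, 25, 26, 27, 27, 25, 24, 24]
R 14 [25, 25, 27, 27, 27, 27, 26, 24,
[... 1713 characters left out ...]
L 50 [95, 97, 98, 98, 96, 94, 94, 95, 95, 93, 92, 91, 91, 91, 92, 92, 92, 90, 88, 86, 87, 88, 88, 87, 86, 84, 84, 84, 84, 81, 81, 84, 82, 79, 81, 81, 78, 76, 77, 77, 75, 72, 70, 67, 66, 67, 67, 62, 56, 53, 47, 42, 42, 44, 45, 41]
L 52 [85, 85, 85, 85, 85, 84, 85, 85, 83, 82, 82, 82, 82, 81, 80, 79, 78, 77, 76, 75, 75, 75, 74, 73, 70, 67, 66, 68, 69, 71, 69, 67, 66, 63, 61, 62, 62, 61, 63, 64, 64, 62, 62, 64, 63, 62, 64, 60, 45, 35, 36, 36, 40, 44, 48, 52]
L 54 [73, 72, 71, 69, 68, 71, 71, 66, 63, 62, 59, 58, 59, 59, 59, 61, 62, 61, 63, 63, 63, 63, 62, 62, 63, 63, 62, 62, 61, 60, 59, 58, 58, 58, 56, 53, 51, 50, 49, 46, 44, 42, 37, 49, 81, 128, 167, 186, 170, 134, 114, 111, 112, 116, 118, 118]
```

Request:
apply_moves --motion '[0, 0, 0, 0, 0, 0, 0, 0, 0, 0, 0, 0, 0, 0, 0, 0, 0, 0, 0, 0, 0, 0, 0, 0, 0, 0, -0.01, 0, 0, 0, 0, 0, -0.02, 0, 0, 0, 0, 0, -0.026, 0, 0, 0, 0, 0, -0.026, 0, 0, 0, -0.033, 0, 0, 0, 0, 0, -0.033, 0, 0, 0, 0, 0]' --hand 0.05

```text
clock: 27.2
eef_pos: [528.4, 41.5, 241.1]
tcp_rot: [3.141, 0.003, -2.96]
force: [-0.1, 0.0, -0.1]
opening: 0.588
gripper_force: 0.0
```

```bash
python3 o.py; cat > pr2.py <<'E'
from rect import *
import sys
for f in sys.argv[1:]:
  w=np.load(f,allow_pickle=True).item();print(f,ray(w,(200,320))[0])
  a=rect(w,512,28,30,26,5) # row r: x=538-r/5
  for y in (46,42,38,34,30,26,22,18,14,11,9):
    c=int((54-y)*5);print(y,[int(a[r:r+2,c-3:c+4].mean()) for r in range(40,190,3)])
E
python3 pr2.py w1.npy ow.npy
```

```text
27.3 [530.   41.8 239.4] yaw [ 3.141e+00  2.000e-03 -2.959e+00] T [[ 0.05   0.297  0.036]
 [-0.005  0.104  0.064]] F [-2.8  0.2 -1.4] open 0.587
w1.npy [462.8643504   30.54460115 308.93261394]
46 [197, 198, 198, 197, 195, 185, 165, 139, 115, 103, 102, 102, 89, 94, 126, 171, 201, 205, 203, 200, 199, 198, 198, 195, 186, 165, 134, 114, 115, 129, 148, 174, 189, 192, 190, 190, 191, 190, 188, 165, 127, 99, 92, 96, 102, 99, 82, 66, 64, 67]
42 [201, 202, 202, 202, 201, 200, 200, 198, 192, 173, 144, 115, 105, 117, 150, 185, 206, 205, 203, 201, 199, 198, 197, 194, 185, 166, 131, 103, 96, 92, 89, 81, 74, 70, 69, 70, 71, 72, 73, 73, 79, 88, 94, 101, 102, 101, 103, 101, 98, 97]
38 [203, 202, 202, 202, 201, 199, 199, 199, 199, 198, 190, 169, 138, 124, 142, 172, 187, 196, 201, 200, 198, 198, 196, 193, 187, 161, 126, 103, 96, 95, 88, 76, 68, 66, 64, 63, 63, 63, 68, 75, 86, 93, 90, 95, 100, 103, 102, 100, 99, 99]
34 [204, 204, 203, 202, 202, 203, 204, 203, 202, 201, 199, 187, 160, 139, 145, 174, 197, 201, 203, 201, 199, 198, 197, 194, 185, 159, 124, 104, 97, 95, 91, 78, 68, 66, 66, 64, 63, 63, 66, 76
[... 3570 characters left out ...]
 47, 43, 46, 51, 54]
14 [102, 89, 85, 78, 73, 69, 66, 64, 61, 72, 97, 133, 163, 168, 184, 197, 198, 195, 192, 190, 185, 175, 143, 108, 97, 93, 92, 87, 76, 66, 67, 78, 92, 100, 100, 101, 100, 98, 98, 98, 97, 97, 94, 84, 63, 46, 44, 44, 48, 56]
11 [64, 63, 62, 61, 60, 62, 65, 68, 78, 91, 107, 132, 158, 173, 172, 172, 173, 176, 173, 167, 163, 149, 130, 112, 100, 99, 99, 100, 99, 96, 91, 90, 92, 95, 94, 94, 95, 95, 96, 97, 95, 94, 93, 86, 78, 77, 76, 74, 74, 79]
9 [90, 89, 88, 85, 83, 80, 79, 80, 87, 96, 100, 103, 105, 106, 105, 103, 101, 101, 104, 104, 105, 106, 103, 100, 100, 101, 100, 102, 103, 102, 101, 100, 100, 99, 98, 99, 99, 99, 101, 102, 100, 100, 101, 103, 102, 101, 102, 101, 101, 102]
```

```bash
python3 -c "
from h import *
delta(462.6,29.8,157.5,-2.96)"
```

```text
now [530.   41.8 239.4] [ 3.141e+00  2.000e-03 -2.959e+00] F [-0.1 -0.2 -0.2] q6 -0.1 shift mm [68.6  0.3 81.7] rot deg [0.  0.1 0. ]
```

Request:
apply_moves --motion '[0.0345, 0, 0, 0, 0.1, 0, 0.0343, 0, 0, 0, 0, 0, 0, 0, 0, 0, 0, 0, 0, 0, 0, 0, 0, 0, 0, 0, 0.02, 0, 0, 0, 0, 0, 0.02, 0, 0, 0, 0, 0, 0.02, 0, 0, 0, 0, 0, 0.014, 0, 0, 0, 0, 0, 0.0075, 0, 0, 0, 0, 0, 0, 0, 0, 0]'

```text
clock: 28.3
eef_pos: [459.6, 29.0, 157.0]
tcp_rot: [3.141, -0.002, -2.96]
force: [-0.4, -0.1, 0.3]
opening: 0.587
gripper_force: 0.0
```

Request:
apply_moves --motion '[0, 0, 0, 0, 0, 0, 0, 0, 0, 0, 0, 0, 0, 0, 0, 0, 0, 0, 0, 0, 0, 0, 0, 0, 0, 0, 0, 0, 0, 0, 0, 0, 0, 0, 0, 0, 0, 0, 0, 0, 0, 0, 0, 0, 0, 0, 0, 0, 0, 0, 0, 0, 0, 0, 0, 0, 0, 0, 0, 0]' --hand 0.0 --force 60

```text
clock: 29.3
eef_pos: [460.0, 29.1, 158.2]
tcp_rot: [3.141, 0.0, -2.959]
force: [-0.3, 1.4, 6.6]
opening: 0.136
gripper_force: 57.9
```

```bash
python3 o.py
```

```text
29.4 [460.   29.1 158.3] yaw [ 3.141  0.    -2.959] T [[0.434 0.111 0.088]
 [0.426 0.134 0.108]] F [-0.8  1.   6.3] open 0.131
```

Request:
apply_moves --motion '[0, 0.0001, 0, 0, 0, 2, 0, 0.0001, 0, 0, 0, 2, 0, 0.0001, 0, 0, 0, 2, 0, 0.0001, 0, 0, 0, 2, 0, 0, 0, 0, 0, 1.5, 0, 0, 0, 0, 0, 0, 0, 0, 0, 0, 0, 0, 0, 0, 0, 0, 0, 0, 0, 0, 0, 0, 0, 0, 0, 0, 0, 0, 0, 0]'

```text
clock: 30.4
eef_pos: [460.0, 29.8, 158.3]
tcp_rot: [3.14, 0.0, -3.125]
force: [0.2, 4.3, 6.5]
opening: 0.135
gripper_force: 58.7
```

Request:
apply_moves --motion '[0, 0, 0, 0, 0, 0, 0, 0, 0, 0, 0, 0, 0, 0, 0, 0, 0, 0, 0, 0, 0, 0, 0, 0, 0, 0, -0.01, 0, 0, 0, 0, 0, -0.02, 0, 0, 0, 0, 0, -0.026, 0, 0, 0, 0, 0, -0.026, 0, 0, 0, -0.033, 0, 0, 0, 0, 0, -0.033, 0, 0, 0, 0, 0]' --hand 0.05

```text
clock: 31.4
eef_pos: [526.7, 30.4, 241.5]
tcp_rot: [3.141, 0.002, -3.125]
force: [0.8, -0.2, 0.2]
opening: 0.583
gripper_force: 0.0
```

```bash
python3 o.py; python3 pr2.py ow.npy
```

```text
31.5 [528.4  30.4 239.8] yaw [ 3.141  0.    -3.126] T [[-0.003  0.359  0.026]
 [-0.029  0.094 -0.042]] F [-3.9 -0.7 -2.1] open 0.587
ow.npy [456.58155933  30.67114739 311.2957601 ]
46 [194, 194, 194, 191, 181, 158, 132, 107, 96, 94, 108, 132, 173, 203, 202, 200, 197, 196, 195, 193, 193, 181, 160, 128, 107, 110, 117, 121, 121, 113, 102, 97, 98, 99, 99, 98, 99, 98, 95, 95, 94, 91, 73, 54, 48, 44, 46, 51, 59, 63]
42 [198, 198, 198, 198, 197, 196, 195, 186, 163, 132, 120, 138, 176, 203, 200, 199, 197, 196, 195, 193, 193, 180, 157, 123, 98, 95, 93, 91, 86, 85, 88, 95, 100, 100, 101, 101, 100, 98, 97, 96, 95, 92, 77, 74, 86, 92, 94, 94, 93, 92]
38 [199, 199, 198, 196, 195, 195, 196, 196, 191, 184, 163, 154, 181, 203, 200, 199, 197, 196, 195, 193, 193, 179, 155, 121, 96, 94, 92, 90, 83, 80, 84, 94, 100, 99, 101, 102, 100, 97, 95, 96, 96, 89, 70, 59, 64, 82, 97, 98, 98, 97]
34 [200, 199, 199, 198, 199, 199, 199, 198, 195, 189, 170, 163, 187, 203, 201, 200, 198, 196, 195, 192, 189, 176, 154, 119, 95, 96, 93, 88, 82, 79, 85, 94, 101, 102, 102, 100, 98, 98, 98, 97, 96, 89, 75, 62, 64, 84, 97, 9
[... 931 characters left out ...]
55, 61, 63]
14 [103, 90, 86, 82, 77, 72, 66, 64, 63, 83, 118, 168, 201, 205, 202, 200, 198, 195, 194, 191, 184, 171, 140, 107, 96, 94, 90, 86, 80, 72, 83, 101, 103, 101, 102, 101, 100, 98, 99, 99, 96, 85, 69, 53, 43, 44, 48, 55, 61, 62]
11 [66, 63, 64, 65, 64, 63, 62, 64, 63, 77, 101, 133, 161, 174, 179, 176, 175, 174, 172, 171, 168, 162, 136, 108, 100, 100, 102, 102, 98, 94, 95, 100, 100, 98, 96, 95, 94, 93, 92, 92, 94, 89, 80, 72, 67, 68, 71, 73, 74, 76]
9 [96, 95, 94, 94, 95, 95, 96, 97, 98, 100, 102, 103, 103, 106, 107, 106, 105, 105, 106, 106, 106, 106, 105, 104, 102, 102, 104, 104, 103, 103, 103, 104, 103, 100, 98, 98, 99, 101, 100, 99, 100, 102, 103, 101, 102, 104, 105, 103, 102, 102]
```

```bash
python3 - <<'E'
from fit import *
np.set_printoptions(precision=3,suppress=True)
w=np.load("ow.npy",allow_pickle=True).item();s=bot.grab_frame("scene")
print(fit([w,s],[463,30,101,.1]))
for p in(w,s):
    m=mask(p,proj(p,[463,30,101]));r=ren(p,[463,30.,101,.016])
    f=lambda m:(np.round(np.argwhere(m).mean(0),1),np.argwhere(m).min(0),np.argwhere(m).max(0));print(f(m),f(r))
E
```

```text
(array([464.091,  31.868, 100.784,   0.027]), np.float64(0.7550441393832634))
(array([127.3, 319.6]), array([ 98, 309]), array([158, 329])) (array([125.2, 316.2]), array([ 94, 306]), array([157, 327]))
(array([185.7, 376. ]), array([177, 369]), array([195, 383])) (array([186.7, 376.1]), array([176, 367]), array([198, 385]))
```

```bash
python3 -c "
from h import *
print(bot.close_job())"
```

```text
the job is handed in; nothing more can be done
None
```

I handed the job in at about 31.5 s. The key stands upright and fully home in the socket, and the jaw pad is pressed back about 3.8 mm against the ring, both measured from the camera. The hand-in returned no verdict.

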